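Set the length stop of a grinder cut-off jig by feel and butt the bar against it

TASK

Set up the cut-off jig for the next cut. Put the length stop's tongue into the slot on top of the fence and slide it lightly along on the hidden gauge bar until it drops into the notch, then stop, leave it seated fully home and let go. Then slide the square steel bar along its channel until its end butts gently against the stop. Leave the other things on the bench where they are.

Things in the scene. Friction and masses are not known exactly. Their poses are not given: they have to be found in the camera images.
- jig: Cut-off jig fixed to the bench: dark steel base plate 115 (x) x 535 (y) x 12 mm (y -275 to +260 mm), on its far half a slotted grey-painted fence (x 0 to 40 mm, top at z 45 mm). Origin on the bench surface; y runs along the fence, x across it away from the robot, z up. A saw cut crosses the fence face at y -35 mm.
- slot (a point): Point on the fence top (jig x 20, y 0, z 45 mm), middle of the slot's width; axes as the jig's. The slot runs along y, 12.4 mm wide, open from y -20 to +165 mm. In it, 15 mm below the fence top, lies a fixed, level steel gauge bar with one notch, 28 mm long in y and 15 mm deep, its centre anywhere from y +30 to +130 mm, else nothing low.
- channel (a point): Point on the bed of the stock channel (jig x -14.2, y 0, z 12 mm), middle of its 28.5 mm width; axes as the jig's. The channel runs along y on the base plate between the fence face (33 mm high) and a low front lip 6 mm high and 11.5 mm thick.
- stop: Length stop: loose steel saddle, 0.3 kg, standing on two legs 27 mm long, broad leg towards the robot. Origin at foot level under the tongue's middle; axes as the jig's when in place. Tongue (narrow leg) 10 (x) x 24 (y) mm, chamfered foot. Riding on the gauge bar its origin is at jig z 30 mm; home in the notch at z 18 mm with the head flush on the fence top.
- stop_grip (a point): Middle of the stop's black upright grip: 6 mm from the stop's origin in -x, 59 mm above its feet. The grip is 24 (x) x 26 (y) mm, 36 mm high. Axes as the stop's. Below it the head: 57.5 x 34 mm, 14 mm thick.
- stop_face (a point): Middle of the -y face of the stop's broad leg, which the bar butts against: 30 mm from the stop's origin in -x, 17 mm in -y, 10 mm above its feet. The leg is 16.5 (x) x 34 (y) mm and hangs before the fence face over the channel. Axes as the stop's.
- bar: Solid square steel bar, 25 x 160 x 25 mm, 0.78 kg, lying in the stock channel, its length along the jig's y, at the -y end. Origin: centre of its underside; y along it. Sliding it along the channel takes about 3 to 6 N.
- bar_end (a point): Centre of the bar's +y end face, the one that must butt against the stop.
- grinder: Angle grinder lying on the bench to the left, about 280 mm long, 130 mm wide, 75 mm high; origin on its underside. To be left alone.
- tin: Plain metal tin, 70 mm across, 100 mm high, on the right; origin at the centre of its underside. To be left alone.
- hammer: Hammer, 300 mm long, lying beyond the jig. To be left alone.
- wrench: Wrench, 200 mm long, lying beyond the jig. To be left alone.
Things that resemble listed ones, but are neither listed nor needed, are in the scene too. Of the things like the bar, leave any that is turquoise; of the rest the smaller one is meant.

How it is judged (in metres and radians):
On the way, in this order (a step that is already met when the one before it is completed fails the run):
1. the stop's tongue is in the fence slot and rides on the gauge bar (x of stop in the frame of jig between 0.015 and 0.025 m and z of stop in the frame of jig between 0.026 and 0.034 m and contact force between stop and jig above 0.5 N), for 0.2 s.
2. the stop has dropped into the notch and sits home on the fence, let go (x of stop in the frame of jig between 0.015 and 0.025 m and z of stop in the frame of jig between 0.014 and 0.0205 m and angle between stop's own z axis and vertical below 0.06 rad and contact force between the fingers and stop below 0.1 N), for 0.2 s.
3. the bar's end butts against the seated stop (y of bar_end in the frame of stop_face above -0.0025 m and z of stop in the frame of jig below 0.0205 m), for 0.2 s.
At the end, for the whole second after the job is handed in: The stop sits upright with its tongue in the notch, head flush on the fence (within 2.5 mm), and the bar lies flat in its channel with its end against the stop face (within 2.5 mm), both at rest (all of step 3 and x of stop in the frame of jig between 0.015 and 0.025 m and y of stop in the frame of jig between 0.02 and 0.14 m and z of stop in the frame of jig above 0.014 m and angle between stop's own z axis and vertical below 0.06 rad and y of bar_end in the frame of stop_face below 0.0025 m and x of bar in the frame of jig between -0.0185 and -0.01 m and z of bar in the frame of jig between 0.009 and 0.015 m and linear speed of each of bar, stop below 0.01 m/s); the robot touches nothing.
It fails at once if the stop is forced against the jig (over 30 N) (contact force between stop and jig above 30 N).
It fails at once if the bar is rammed against the stop (over 25 N) (contact force between bar and stop above 25 N).
It fails at once if another thing on the bench is shifted by more than 20 mm (distance of any of grinder, tin, hammer, wrench from where it was at the start of the episode above 0.02 m).
It also fails if it takes over 72 s, if anything falls off the work surface, if the arm or the gripper's body presses on something with over 40 N, if the wrist force passes 120 N, or if a joint passes its speed limit or range.

ROBOT

A 6-joint arm with a two-finger parallel gripper is mounted at the origin on the work surface. World frame = base frame: x ahead of the robot, y to its left, z up, the work surface at z = 0. Lengths are in m, angles in degrees, forces in N, time in s.
With the tool pointing down it reaches from about 0.3 to 0.75 m from the base axis. Payload 8.5 kg.
Tool frame: the origin (TCP) lies on the centre line of the jaws, within the pads' length; the fingertips stand 19 mm ahead of it and the grasp point (between the pads) is the TCP (env.tcp_to_tips is the z of the fingertips in the tool frame, in m); z points along the fingers, y is the line along which they close (so a half turn about z gives the same grasp; the last joint's range is limited). The gripper opens to 85 mm and grips with 20 to 120 N. Pads are 22 mm wide; open, the fingers measure 114 mm over their backs; the gripper's body (76 mm by 85 mm) begins 54 mm behind the grasp point. The pads swing forward as they close: fully open they stand 13 mm farther back than shut.
Start: joints at [-77.596, 21.807, 74.336, -0, 83.858, -12.336], TCP at [0.23, -0.5, 0.25] pointing down, gripper open.
Joint ranges: [-178.18, 178.18], [-50.72, 133.34], [12.68, 142.11], [-81.47, 261.47], [9.98, 163.14], [-165.26, 165.26]. Speed limits (degrees/s): [136.94, 136.94, 180, 180, 180, 180].

INTERFACE

Orientations are given as a 3x3 rotation matrix whose columns are the frame's x, y, z axes.
In Python, from rig import env gives the robot as it stands.
- The arm moves only by the tool servo_tool, never from a script. Its argument "steps" is a list of rows, each an object of numbers: "tx", "ty", "tz": the shift along the world's x, y, z in cm; "yaw": the turn about the world's z in degrees; "claw": the finger opening in cm, from 0 to 8.54. In form: [{"tx": .., "ty": .., "tz": .., "yaw": .., "claw": ..}, ...]. A call has 1 to 20 rows; each row shifts and turns the commanded pose from where the row before left it; what a row does not reach is not made up. A row lasts 1/10 s, in which the tool goes at most 50 mm and 8.59 degrees, less where a joint would pass 70% of its speed; a pose out of reach is approached as far as the arm can. A call with a gripper value outside its range is refused whole. The fingers move at their own pace and stop on an object; "newtons" is the grip in N (left out, the last holds). Time passes only in rows, so rows that do not move let the fingers close. It gives the time, the measured TCP pose, the force, the opening and the grip force at its end, in the units of the state.
- env.observe(): the state, without advancing time (a new reading comes with each control period).
- env.get_image(name): name is "scene" or "top" or "wrist"; returns (picture, depth): 384x512x3 uint8, red, green, blue; 384x512 float32, m along the optical axis (not along the pixel's ray), 0 where there is no reading.
- env.camera_model(name): a dict with "fovy" (degrees; the focal length in pixels is half the picture's height over the tangent of half this angle, whatever the lens; pixels are square), "cx", "cy" (the principal point, pixels), "T" (4x4, takes a point from camera to world coordinates). Camera axes: x right, y down, z forward; pixel columns grow to the right and rows downward; lengths in m; the calibration is good to about 2 mm. A picture is of the moment at which its call begins: read the wrist's pose just before it. camera_model takes no time and is no camera call; for the wrist camera it gives the pose at the moment of the call.
- env.close_job(): hands the job in; it is judged then, once.
The state is a dict: "time_s": time; "q": joint angles; "qvel": joint speeds; "joint_efforts": joint torques, N m; "position": TCP position; "tool_rot": TCP orientation; "ft_force": force on the tool from outside, world axes, zero at the start; "wrist_torque": the same for the moment, N m; "grip_width": finger opening in m; "gripper_force": force on a finger pad.
Only numpy, scipy, OpenCV 4.12 (cv2) and the standard library are available. Lean on these libraries where they do the work, as an engineer would, in place of code of your own. Each camera call takes 0.05 s, during which the arm holds its last target. There are 200 camera calls.

## Working session

There is one attempt and no reset: what is moved stays moved. The work goes in short steps, Python scripts to look and compute and a tool call to move; the robot and the scene stay as the last step left them, time stands still between calls to the robot, and variables do not carry over. Pictures are saved under pics/ and viewed, at most 10 in all, crops included, and the job is handed in when it is done.

Besides the shell and the picture viewer there is one more tool, called after "Request:" in YAML: its name, and indented under it one key for each argument. servo_tool: Moves the arm, as the interface text tells. Its arguments: {"type":"object","properties":{"steps":{"type":"array"},"newtons":{"type":"number"}},"required":["steps"]}

```bash
mkdir -p pics && cat > h.py <<'E'
import numpy as np,cv2
from rig import env
def grab(n,tag):
    m=env.camera_model(n); p,d=env.get_image(n)
    np.savez(f'pics/{tag}.npz',p=p,d=d,T=m['T'],f=192/np.tan(np.radians(m['fovy']/2)),cx=m['cx'],cy=m['cy'])
    cv2.imwrite(f'pics/{tag}.png',p[:,:,::-1]); return load(tag)
def load(tag):
    z=np.load(f'pics/{tag}.npz'); d=z['d']; v,u=np.mgrid[:384,:512]
    P=np.stack([(u-z['cx'])/z['f']*d,(v-z['cy'])/z['f']*d,d],-1)
    W=P@z['T'][:3,:3].T+z['T'][:3,3]; W[d==0]=np.nan
    return z['p'],W
E
python3 - <<'E'
from h import *
grab('scene','s0');grab('top','t0')
a=cv2.imread('pics/s0.png');b=cv2.imread('pics/t0.png')
cv2.imwrite('pics/b0.png',cv2.resize(b,(800,600)))
print(env.camera_model('top'),env.observe()['time_s'])
E
```

```text
{'fovy': 47.53147364501373, 'cx': 257.4926670259923, 'cy': 191.22593128024977, 'T': array([[ 0.01494035, -0.99110977,  0.1322052 ,  0.40837959],
       [-0.9998286 , -0.01336236,  0.01281511, -0.01279158],
       [-0.01093461, -0.132374  , -0.99113953,  1.29227728],
       [ 0.        ,  0.        ,  0.        ,  1.        ]])} 0.1
```

View pics/b0.png

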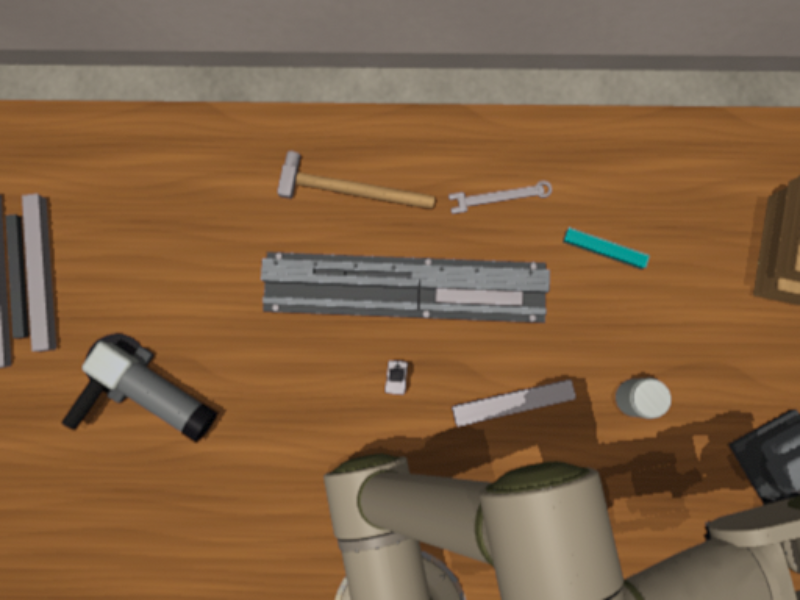

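View pics/s0.png

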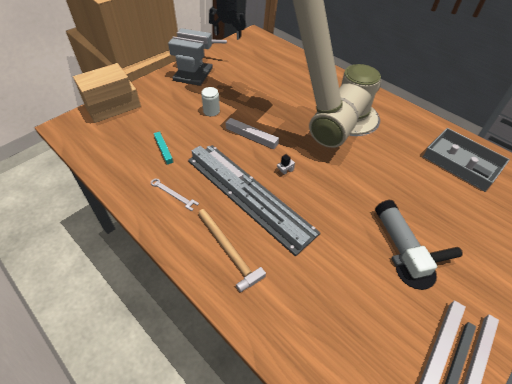

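The top view (800x600 scale) shows the jig centred at (405,287) and the stop at (397,377). Three things look like the bar: a steel one in the channel (479,297), about 88 px long; a loose steel one (513,402), about 120 px long; and a turquoise one (607,247). Leaving out turquoise, the smaller is the one in the channel, which also fits "lying in the stock channel". I'll confirm with a crop and measure.

```bash
python3 - <<'E'
from h import *
p,W=load('t0')
c=p[150:285,160:390,::-1]; cv2.imwrite('pics/c0.png',cv2.resize(c,(799,469),interpolation=cv2.INTER_CUBIC))
z=W[...,2]; v,u=np.mgrid[:384,:512]
def box(m,n):
    m=cv2.connectedComponentsWithStats(m.astype('uint8'))
    i=1+np.argmax(m[2][1:,4]); q=W[m[1]==i]
    r=cv2.minAreaRect((q[:,:2]*1000).astype('float32')); print(n,r,np.median(q[:,2]),len(q))
jr=(u>160)&(u<358)&(v>155)&(v<212)
box(jr&(z>.007),'jig');box(jr&(z>.04),'fence')
sr=(u>240)&(u<268)&(v>222)&(v<258)
box(sr&(z>.015),'stop');box(sr&(z>.06),'grip');box(sr&(z>.02)&(z<.05),'head')
box((u>276)&(u<338)&(v>183)&(v<197)&(z>.03)&(z<.042),'bar')
box((u>285)&(u<372)&(v>240)&(v<275)&(z>.012),'loose')
print(np.round(z[225:258:2,246:264:2]*1000))
E
```

```text
jig ((601.3336791992188, 1.1279296875), (536.2982788085938, 118.69927978515625), 88.5355224609375) 0.01874224998303564 6872
fence ((618.5702514648438, 0.218780517578125), (535.1702880859375, 44.24539566040039), 88.5071029663086) 0.044644147488001495 2210
stop ((430.6570739746094, 13.370207786560059), (33.699310302734375, 57.07729721069336), 84.24925994873047) 0.042277119682025854 242
grip ((434.08758544921875, 12.006669044494629), (22.11806869506836, 25.074880599975586), 0.7996291518211365) 0.0761725669378348 81
head ((430.6570739746094, 13.370207786560059), (33.699310302734375, 57.07729721069336), 84.24925994873047) 0.04060395708870568 160
bar ((583.2794189453125, -138.96075439453125), (31.705928802490234, 160.31582641601562), 0.28513234853744507) 0.03602968852962718 507
loose ((388.10528564453125, -202.31504821777344), (35.079505920410156, 222.02786254882812), 13.769619941711426) 0.03397848777233414 981
[[-0. -8. -6. -2.  0. -1.  3. -6. -1.]
 [ 2. -3. -1.  1. -1. -1.  2. -2.  4.]
 [-1.  1. -4. -3. -2. -0. -1.  1.  1.]
 [-1. -1. 38.  5.  4. -0. -1. -3.  3.]
 [ 1. -4. 40. 41. 41. 36. 41. 40. -3.]
 [ 1. 45. 40. 40. 41. 39. 42. -0. -1.]
 [ 3. 39. 76. 76. 74. 75. 79.  1. -3.]
 [ 1. 42. 77. 78. 79. 76. 51. -4. -1.]
 [ 2. 39. 74. 72. 77. 77. 45. -0.  2.]
 [-1. 39. 75. 78. 74. 74. 41. -4.  5.]
 [-4. 39. 37. 41. 43. 40. 39.  2. -2.]
 [ 1. 41. 37. 41. 48. 42. 41.  1.  3.]
 [ 5. 39. 41. 38. 40. 41. 41. -1. -1.]
 [-3. 40. 45. 44. 39. 42. 37. -2. -2.]
 [ 0.  3.  4. -0. -2.  1.  3. -3.  2.]
 [-7. -0.  0.  3.  6. -0. -3. -0. -2.]
 [-3. -4.  4. -2. -2.  3.  1. -1.  3.]]
```

View pics/c0.png

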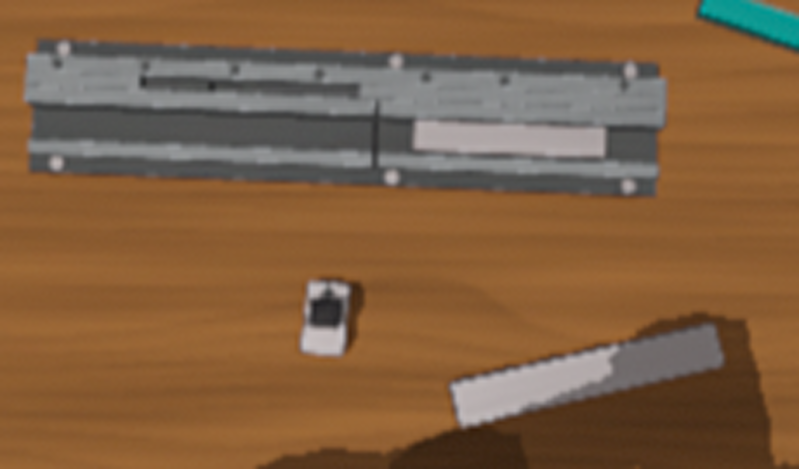

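The crop confirms it: the bar in the channel (508,138) measures 160 mm, the loose one (585,375) 222 mm, so the channel bar is meant. The stop (326,317) has its broad end towards the robot, with the grip offset to +x. Next I move above it to look with the wrist camera.

```bash
python3 -c "
from h import *
o=env.observe();print(o['tool_rot'],o['position'],o['ft_force']);m=env.camera_model('wrist');print(m['T'].round(3),m['fovy'])"
```

```text
[[ 9.08211062e-01  4.18512358e-01 -2.69790348e-04]
 [ 4.18512335e-01 -9.08210170e-01  1.30862009e-03]
 [ 3.02647342e-04 -1.30141383e-03 -9.99999107e-01]] [ 0.23012801 -0.49929554  0.24976033] [-0.14724268 -0.03767606 -0.56435377]
[[ 0.418 -0.87  -0.261  0.297]
 [-0.908 -0.401 -0.119 -0.469]
 [-0.001  0.287 -0.958  0.373]
 [ 0.     0.     0.     1.   ]] 69.53442022534838
```

Request:
servo_tool:
  steps:
    - {"tx":1.5,"ty":4,"tz":1.5}
    - {"tx":1.5,"ty":4,"tz":1.5}
    - {"tx":1.5,"ty":4,"tz":1.5}
    - {"tx":1.5,"ty":4,"tz":0.5}
    - {"tx":1.5,"ty":4}
    - {"tx":1.5,"ty":4}
    - {"tx":1.5,"ty":4}
    - {"tx":1.5,"ty":4}
    - {"tx":1.5,"ty":4}
    - {"tx":1.5,"ty":4}
    - {"tx":1.5,"ty":4}
    - {"tx":1.5,"ty":4}
    - {"tx":1,"ty":2}
    - {"tx":0}
    - {"tx":0}

```text
invalid input at $.steps[0]: expected keys tx, ty, tz, yaw, claw
```

Request:
servo_tool:
  steps:
    - {"tx":1.5,"ty":4,"tz":1.5,"yaw":-3,"claw":8.5}
    - {"tx":1.5,"ty":4,"tz":1.5,"yaw":-3,"claw":8.5}
    - {"tx":1.5,"ty":4,"tz":1.5,"yaw":-3,"claw":8.5}
    - {"tx":1.5,"ty":4,"tz":0.5,"yaw":-3,"claw":8.5}
    - {"tx":1.5,"ty":4,"tz":0,"yaw":-3,"claw":8.5}
    - {"tx":1.5,"ty":4,"tz":0,"yaw":-3,"claw":8.5}
    - {"tx":1.5,"ty":4,"tz":0,"yaw":-3,"claw":8.5}
    - {"tx":1.5,"ty":4,"tz":0,"yaw":-3,"claw":8.5}
    - {"tx":1.5,"ty":4,"tz":0,"yaw":-3,"claw":8.5}
    - {"tx":1.5,"ty":4,"tz":0,"yaw":-3,"claw":8.5}
    - {"tx":1.5,"ty":4,"tz":0,"yaw":-0.5,"claw":8.5}
    - {"tx":1.5,"ty":4,"tz":0,"yaw":0,"claw":8.5}
    - {"tx":1,"ty":3,"tz":0,"yaw":0,"claw":8.5}
    - {"tx":0,"ty":0,"tz":0,"yaw":0,"claw":8.5}
    - {"tx":0,"ty":0,"tz":0,"yaw":0,"claw":8.5}

```text
time_s: 1.6
position: [0.42, 0.0108, 0.3001]
tool_rot: [[0.995, -0.099, -0.001], [-0.099, -0.995, -0.0], [-0.001, 0.0, -1.0]]
ft_force: [0.8, -1.0, -0.1]
grip_width: 0.0848
gripper_force: 0.0
```

```bash
python3 - <<'E'
from h import *
o=env.observe();print(o['position'],o['tool_rot'][:,0],o['time_s'])
p,W=grab('wrist','w0')
z=W[...,2]
v,u=np.mgrid[:384,:512]
def box(m,n):
    m=cv2.connectedComponentsWithStats(m.astype('uint8'))
    i=1+np.argmax(m[2][1:,4]); q=W[m[1]==i]
    r=cv2.minAreaRect((q[:,:2]*1000).astype('float32')); print(n,r,np.median(q[:,2]),len(q),np.median(q,0))
near=(W[...,0]<.52)&(abs(W[...,1])<.08)&(W[...,0]>.38)
box(near&(z>.065)&(z<.09),'grip');box(near&(z>.03)&(z<.05),'head')
far=W[...,0]>.53
box(far&(z>.007)&(z<.06),'jig');box(far&(z>.04)&(z<.06),'fence')
E
```

```text
[0.42002284 0.01081477 0.30006089] [ 9.95115777e-01 -9.87120164e-02 -7.27066233e-04] 1.6
grip ((433.6562194824219, 13.161693572998047), (24.259794235229492, 24.62215805053711), 84.54449462890625) 0.07598841474665846 387 [0.43496555 0.01316851 0.07598841]
head ((430.2146301269531, 13.305706977844238), (33.98843002319336, 57.563453674316406), 84.80458068847656) 0.04031906513906178 610 [0.43745825 0.01186597 0.04031907]
jig ((590.0582885742188, 0.76513671875), (536.1781005859375, 93.1351318359375), 88.17257690429688) 0.017940130644272995 29892 [0.58794264 0.03207036 0.01794013]
fence ((617.7227783203125, 0.9669189453125), (534.0111694335938, 38.442466735839844), 88.23810577392578) 0.044223947296905985 7291 [0.61003564 0.11386443 0.04422395]
```

View pics/w0.png

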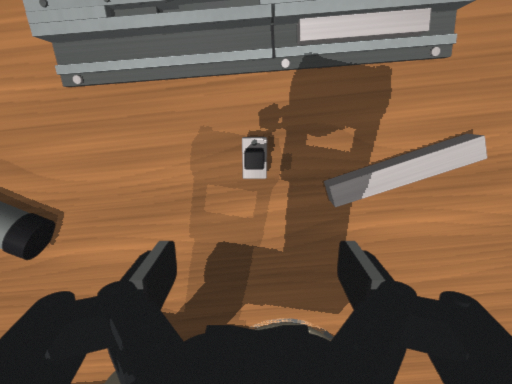

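The wrist view shows the stop (255,157) and the jig at the top, with the slot cut off by the frame. I'll take one closer look at the slot before grasping.

Request:
servo_tool:
  steps:
    - {"tx":4,"ty":1.5,"tz":0,"yaw":1,"claw":8.5}
    - {"tx":4,"ty":1.5,"tz":0,"yaw":1,"claw":8.5}
    - {"tx":4,"ty":2,"tz":0,"yaw":1,"claw":8.5}
    - {"tx":4,"ty":1,"tz":0,"yaw":0.9,"claw":8.5}
    - {"tx":0,"ty":0,"tz":0,"yaw":0,"claw":8.5}
    - {"tx":0,"ty":0,"tz":0,"yaw":0,"claw":8.5}
    - {"tx":0,"ty":0,"tz":0,"yaw":0,"claw":8.5}

```text
time_s: 2.35
position: [0.5795, 0.0694, 0.3005]
tool_rot: [[0.999, -0.034, -0.0], [-0.034, -0.999, -0.0], [-0.0, 0.0, -1.0]]
ft_force: [-0.2, 0.0, 0.6]
grip_width: 0.0852
gripper_force: 0.0
```

```bash
python3 - <<'E'
from h import *
p,W=grab('wrist','w1')
z=W[...,2]
cv2.imwrite('pics/w1b.png',cv2.resize(p[:,:,::-1],(800,600)))
def fit(q,n):
    q=q[:,:2].astype('float32'); print(n,len(q),cv2.fitLine(q,cv2.DIST_HUBER,0,.01,.01).ravel())
# approx jig frame, yaw -1.8: J origin guess ; use along/across coords
a=np.radians(-1.8); ex=np.array([np.cos(a),np.sin(a)]); ey=np.array([-np.sin(a),np.cos(a)])
X=W[...,:2]@ex*1000; Y=W[...,:2]@ey*1000
f=(z>.040)&(z<.055)&(X>580)&(X<660)
print('fence X ext',np.percentile(X[f],[0.5,2,50,98,99.5]))
# per-Y-bin edges to get yaw
ys=np.arange(-200,230,10);lo=[];hi=[];yy=[];gm=[];gy=[]
for y in ys:
    m=f&(abs(Y-y)<5)
    if m.sum()<30: continue
    x=np.sort(X[m]); lo.append(np.percentile(x,1));hi.append(np.percentile(x,99));yy.append(y)
    g=np.diff(x); i=g.argmax()
    s=(abs(Y-y)<5)&(z<.036)&(X>x[0]+8)&(X<x[-1]-8)
    if s.sum()>5: gm.append(np.median(X[s]));gy.append(y); 
    print(y,lo[-1].round(1),hi[-1].round(1),s.sum(),np.round(np.percentile(X[s],[2,50,98]),1) if s.sum()>3 else '', (x[i].round(1),x[i+1].round(1)))
print(np.polyfit(yy,lo,1),np.polyfit(yy,hi,1))
s=(z<.036)&(X>np.median(lo)+10)&(X<np.median(hi)-10)&(abs(Y)<230)
print('slot Y ext',np.percentile(Y[s],[0,1,5,95,99,100]))
E
```

```text
fence X ext [599.25977844 600.13405065 620.02615586 638.74250015 639.40656456]
-200 600.7 639.0 0  (np.float64(608.9), np.float64(610.1))
-190 600.8 639.0 0  (np.float64(636.5), np.float64(637.7))
-180 600.7 639.0 0  (np.float64(637.8), np.float64(639.0))
-170 600.8 639.1 0  (np.float64(632.7), np.float64(633.9))
-160 600.9 639.1 0  (np.float64(627.5), np.float64(628.8))
-150 600.9 639.1 0  (np.float64(636.6), np.float64(637.8))
-140 601.0 639.2 0  (np.float64(627.6), np.float64(628.8))
-130 600.9 639.2 0  (np.float64(602.4), np.float64(603.6))
-120 601.0 639.2 0  (np.float64(602.4), np.float64(603.7))
-110 601.1 639.3 0  (np.float64(638.0), np.float64(639.2))
-100 601.0 639.3 0  (np.float64(625.1), np.float64(626.3))
-90 599.7 639.3 0  (np.float64(622.5), np.float64(623.7))
-80 599.7 639.4 0  (np.float64(631.6), np.float64(632.9))
-70 599.8 639.4 0  (np.float64(636.8), np.float64(638.1))
-60 599.7 639.4 0  (np.float64(604.0), np.float64(605.2))
-50 599.9 639.4 0  (np.float64(608.0), np.float64(609.2))
-40 599.9 639.5 0  (np.float64(638.2), np.float64(639.4))
-30 599.9 639.4 0  (np.f
[... 1312 characters left out ...]
.5 618.1 623.6] (np.float64(612.7), np.float64(625.8))
160 599.1 638.7 64 [612.5 618.1 623.5] (np.float64(612.7), np.float64(625.8))
170 599.1 637.6 65 [612.5 618.1 623.6] (np.float64(612.6), np.float64(625.8))
180 599.2 637.6 63 [612.3 618.2 623.6] (np.float64(612.6), np.float64(625.9))
190 599.3 637.7 55 [612.4 618.2 623.8] (np.float64(627.4), np.float64(628.6))
200 599.3 637.7 0  (np.float64(612.9), np.float64(614.1))
210 599.4 637.8 0  (np.float64(635.2), np.float64(636.4))
220 599.3 637.8 0  (np.float64(635.2), np.float64(636.5))
[-4.28316092e-03  6.00024390e+02] [-3.30396209e-03  6.38750891e+02]
slot Y ext [-10.39652293   7.11898642  14.07033847 184.20099529 191.39912793
 191.92049878]
```

View pics/w1b.png

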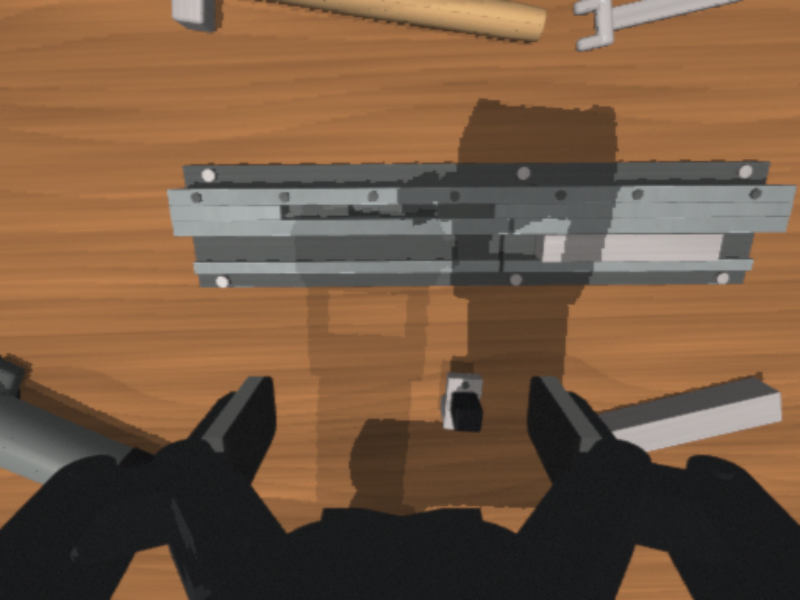

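The slot shows at about (285–495, 212) and the stop at (462,402). From this the jig yaw is about -1.6° and the slot point is near (0.6198, 0.007). Now I descend to grasp the stop.

Request:
servo_tool:
  steps:
    - {"tx":-3.6,"ty":-1.4,"tz":-1,"yaw":-0.9,"claw":8.5}
    - {"tx":-3.6,"ty":-1.4,"tz":-2,"yaw":-0.9,"claw":8.5}
    - {"tx":-3.6,"ty":-1.4,"tz":-2,"yaw":-0.8,"claw":8.5}
    - {"tx":-3.78,"ty":-1.44,"tz":-2,"yaw":-0.8,"claw":8.5}
    - {"tx":0,"ty":0,"tz":-3,"yaw":0,"claw":8.5}
    - {"tx":0,"ty":0,"tz":-3,"yaw":0,"claw":8.5}
    - {"tx":0,"ty":0,"tz":-3,"yaw":0,"claw":7}
    - {"tx":0,"ty":0,"tz":-3,"yaw":0,"claw":5.5}
    - {"tx":0,"ty":0,"tz":-2,"yaw":0,"claw":5}
    - {"tx":0,"ty":0,"tz":-1.5,"yaw":0,"claw":4.5}
    - {"tx":0,"ty":0,"tz":-1,"yaw":0,"claw":4.5}
    - {"tx":0,"ty":0,"tz":0,"yaw":0,"claw":4.5}
    - {"tx":0,"ty":0,"tz":0,"yaw":0,"claw":4.5}

```text
time_s: 3.7
position: [0.4345, 0.0139, 0.066]
tool_rot: [[0.996, -0.092, 0.001], [-0.092, -0.996, -0.0], [0.001, 0.0, -1.0]]
ft_force: [0.6, -0.9, -0.2]
grip_width: 0.0446
gripper_force: 0.0
```

```bash
python3 - <<'E'
from h import *
p,W=load('w1');z=W[...,2]
a=np.radians(-1.57);X=(W[...,0]-.6198)*np.cos(a)+(W[...,1]-.007)*np.sin(a);Y=-(W[...,0]-.6198)*np.sin(a)+(W[...,1]-.007)*np.cos(a)
for y in np.arange(-20,170,10):
    m=(abs(Y*1000-y)<5)&(abs(X)<.0035); print(y,m.sum(),np.round(np.percentile(z[m]*1000,[5,25,50]),0) if m.any() else '')
E
```

```text
-20 53 [28. 30. 42.]
-10 35 [28. 29. 30.]
0 35 [28. 29. 29.]
10 35 [28. 29. 29.]
20 36 [28. 29. 29.]
30 39 [28. 29. 29.]
40 35 [28. 29. 29.]
50 35 [28. 29. 30.]
60 35 [28. 29. 29.]
70 35 [28. 29. 30.]
80 35 [14. 15. 29.]
90 35 [13. 14. 14.]
100 30 [13. 14. 14.]
110 41 [14. 21. 29.]
120 37 [28. 29. 29.]
130 40 [28. 29. 29.]
140 38 [28. 29. 29.]
150 37 [28. 28. 29.]
160 40 [28. 29. 29.]
```

Request:
servo_tool:
  steps:
    - {"tx":-0.08,"ty":-0.08,"tz":-0.1,"yaw":0,"claw":3.5}
    - {"tx":0,"ty":0,"tz":0,"yaw":0,"claw":2}
    - {"tx":0,"ty":0,"tz":0,"yaw":0,"claw":2}
    - {"tx":0,"ty":0,"tz":0,"yaw":0,"claw":2}
    - {"tx":0,"ty":0,"tz":0,"yaw":0,"claw":2}
    - {"tx":0,"ty":0,"tz":0,"yaw":0,"claw":2}
    - {"tx":0,"ty":0,"tz":0,"yaw":0,"claw":2}
  newtons: 40

```text
time_s: 4.4
position: [0.4338, 0.0132, 0.065]
tool_rot: [[0.996, -0.091, 0.001], [-0.091, -0.996, -0.001], [0.001, 0.0, -1.0]]
ft_force: [-1.4, -1.0, 5.8]
grip_width: 0.0256
gripper_force: 39.6
```

```bash
python3 - <<'E'
from h import *
p,W=load('w1');z=W[...,2]
a=np.radians(-1.57);X=(W[...,0]-.6198)*np.cos(a)+(W[...,1]-.007)*np.sin(a);Y=-(W[...,0]-.6198)*np.sin(a)+(W[...,1]-.007)*np.cos(a)
m=(abs(X)<.006)&(z<.022)&(Y>0)&(Y<.16); print('notch Y',np.percentile(Y[m]*1000,[0,2,50,98,100]))
for y in range(0,161,20):
    m=(abs(Y*1000-y)<10)&(abs(X)<.015)&(z<.035);x=X[m]*1000;print(y,x.min().round(1),x.max().round(1))
E
```

```text
notch Y [ 81.60778643  81.7784496   94.98980714 108.60301289 108.71191117]
0 -5.9 5.2
20 -5.7 4.2
40 -6.4 4.2
60 -6.4 4.4
80 -6.4 4.5
100 -6.4 4.6
120 -6.4 4.8
140 -6.3 4.9
160 -6.3 5.2
```

Request:
servo_tool:
  steps:
    - {"tx":0,"ty":0,"tz":1.5,"yaw":0,"claw":2}
    - {"tx":0,"ty":0,"tz":2.5,"yaw":0.5,"claw":2}
    - {"tx":1,"ty":0.3,"tz":2.5,"yaw":0.8,"claw":2}
    - {"tx":3,"ty":0.6,"tz":0.5,"yaw":0.8,"claw":2}
    - {"tx":4,"ty":0.8,"tz":0,"yaw":0.8,"claw":2}
    - {"tx":4,"ty":0.8,"tz":0,"yaw":0.77,"claw":2}
    - {"tx":4,"ty":0.8,"tz":0,"yaw":0,"claw":2}
    - {"tx":2.12,"ty":0.6,"tz":0,"yaw":0,"claw":2}
    - {"tx":0,"ty":0,"tz":-0.5,"yaw":0,"claw":2}
    - {"tx":0,"ty":0,"tz":0,"yaw":0,"claw":2}
    - {"tx":0,"ty":0,"tz":0,"yaw":0,"claw":2}
    - {"tx":0,"ty":0,"tz":0,"yaw":0,"claw":2}

```text
time_s: 5.6
position: [0.6141, 0.0521, 0.1296]
tool_rot: [[1.0, -0.028, -0.0], [-0.028, -1.0, 0.0], [-0.0, -0.0, -1.0]]
ft_force: [-0.5, 0.1, -3.0]
grip_width: 0.0258
gripper_force: 40.3
```

```bash
python3 - <<'E'
from h import *
o=env.observe();print(o['position'],np.degrees(np.arctan2(o['tool_rot'][1,0],o['tool_rot'][0,0])),o['ft_force'])
p,W=grab('wrist','w2');z=W[...,2]
cv2.imwrite('pics/w2b.png',cv2.resize(p[:,:,::-1],(800,600)))
a=np.radians(-1.57);X=((W[...,0]-.6198)*np.cos(a)+(W[...,1]-.007)*np.sin(a))*1000;Y=(-(W[...,0]-.6198)*np.sin(a)+(W[...,1]-.007)*np.cos(a))*1000
f=(z>.04)&(z<.05)&(abs(X)<35)
for y in (-60,-40,100,120,140,160,180,200):
    x=np.sort(X[f&(abs(Y-y)<8)]); 
    if len(x)>20:
        i=np.diff(x[20:-20]).argmax()+20; print(y,len(x),x[0].round(1),x[-1].round(1),'gap',x[i].round(1),x[i+1].round(1))
h=(z>.08)&(z<.115)&(X<40)&(X>-60)&(Y>15)&(Y<75); print('head',h.sum(),np.percentile(X[h],[0,1,50,99,100]).round(1),np.percentile(Y[h],[0,1,50,99,100]).round(1),np.median(z[h]))
for y in range(28,66,4):
    m=h&(abs(Y-y)<2); print(y,m.sum(),X[m].max().round(1) if m.any() else '')
E
```

```text
[0.61408532 0.05211899 0.12959395] -1.6076153888350095 [-0.49113493  0.07610682 -2.95338774]
-60 990 -19.6 20.2 gap 18.4 18.8
-40 933 -19.6 20.3 gap 3.0 3.4
100 704 -19.3 20.2 gap -5.6 6.8
120 711 -19.2 20.3 gap -5.8 6.7
140 701 -19.5 20.3 gap -5.9 7.0
160 788 -19.3 20.4 gap -4.2 -3.8
180 975 -19.5 20.2 gap -2.5 -2.0
200 987 -19.1 20.4 gap -13.5 -12.9
head 2071 [ 0.6  1.7 11.4 18.4 18.7] [25.3 28.1 44.5 61.3 64.1] 0.10482453099961211
28 130 18.3
32 245 18.7
36 245 18.5
40 241 18.6
44 244 18.7
48 248 18.6
52 243 18.4
56 252 18.6
60 216 18.7
64 5 4.8
```

View pics/w2b.png

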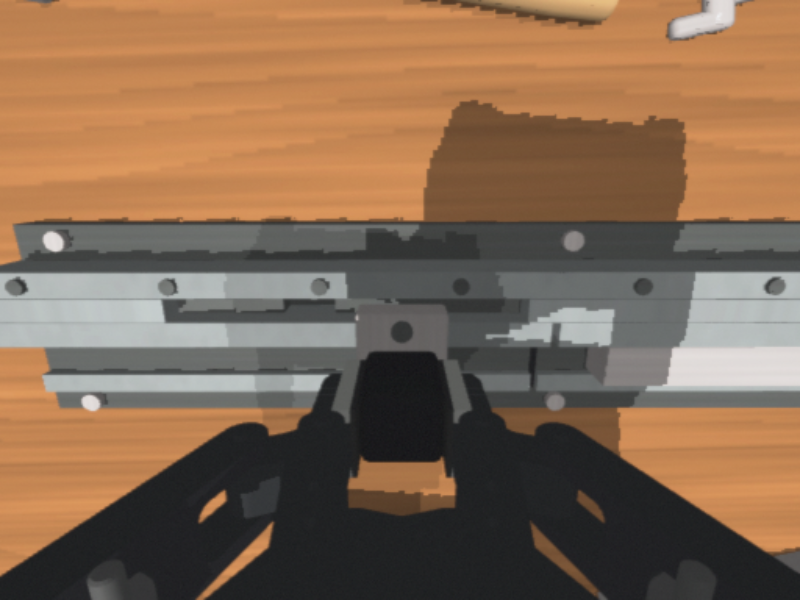

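The held stop's head (402,330) sits square to the fence, with the slot edges at (165–525, 300–322). The tongue is about 1 mm short in x, so I shift +1 mm and then descend in small checks.

Request:
servo_tool:
  steps:
    - {"tx":0.1,"ty":0,"tz":-0.6,"yaw":0,"claw":2}
    - {"tx":0,"ty":0,"tz":-0.6,"yaw":0,"claw":2}
    - {"tx":0,"ty":0,"tz":-0.5,"yaw":0,"claw":2}
    - {"tx":0,"ty":0,"tz":-0.15,"yaw":0,"claw":2}
    - {"tx":0,"ty":0,"tz":-0.15,"yaw":0,"claw":2}
    - {"tx":0,"ty":0,"tz":0,"yaw":0,"claw":2}
    - {"tx":0,"ty":0,"tz":0,"yaw":0,"claw":2}

```text
time_s: 6.35
position: [0.6159, 0.0523, 0.1095]
tool_rot: [[1.0, -0.028, 0.0], [-0.028, -1.0, -0.0], [0.0, 0.0, -1.0]]
ft_force: [0.5, -0.3, -2.5]
grip_width: 0.0257
gripper_force: 40.3
```

Request:
servo_tool:
  steps:
    - {"tx":-0.08,"ty":0,"tz":0,"yaw":0,"claw":2}
    - {"tx":0,"ty":0,"tz":-0.15,"yaw":0,"claw":2}
    - {"tx":0,"ty":0,"tz":-0.15,"yaw":0,"claw":2}
    - {"tx":0,"ty":0,"tz":-0.1,"yaw":0,"claw":2}
    - {"tx":0,"ty":0,"tz":0,"yaw":0,"claw":2}

```text
time_s: 6.85
position: [0.6149, 0.0523, 0.1051]
tool_rot: [[1.0, -0.028, -0.0], [-0.028, -1.0, 0.0], [-0.0, -0.0, -1.0]]
ft_force: [0.0, -0.4, -3.9]
grip_width: 0.0255
gripper_force: 40.3
```

Request:
servo_tool:
  steps:
    - {"tx":0,"ty":0,"tz":-0.2,"yaw":0,"claw":2}
    - {"tx":0,"ty":0,"tz":-0.2,"yaw":0,"claw":2}
    - {"tx":0,"ty":0,"tz":-0.2,"yaw":0,"claw":2}
    - {"tx":0,"ty":0,"tz":-0.2,"yaw":0,"claw":2}
    - {"tx":0,"ty":0,"tz":0,"yaw":0,"claw":2}

```text
time_s: 7.35
position: [0.6148, 0.0523, 0.0969]
tool_rot: [[1.0, -0.028, -0.001], [-0.028, -1.0, 0.0], [-0.001, -0.0, -1.0]]
ft_force: [0.1, -0.7, -2.9]
grip_width: 0.0254
gripper_force: 40.3
```

Request:
servo_tool:
  steps:
    - {"tx":0,"ty":0,"tz":-0.08,"yaw":0,"claw":2}
    - {"tx":0,"ty":0,"tz":-0.08,"yaw":0,"claw":2}
    - {"tx":0,"ty":0,"tz":0,"yaw":0,"claw":2}

```text
time_s: 7.65
position: [0.6149, 0.0523, 0.0956]
tool_rot: [[1.0, -0.028, -0.0], [-0.028, -1.0, 0.0], [-0.0, -0.0, -1.0]]
ft_force: [-0.1, -0.1, -3.2]
grip_width: 0.0257
gripper_force: 40.3
```

Request:
servo_tool:
  steps:
    - {"tx":0,"ty":0,"tz":-0.06,"yaw":0,"claw":2}
    - {"tx":0,"ty":0,"tz":-0.04,"yaw":0,"claw":2}
    - {"tx":0,"ty":0,"tz":0,"yaw":0,"claw":2}

```text
time_s: 7.95
position: [0.615, 0.0523, 0.095]
tool_rot: [[1.0, -0.028, 0.0], [-0.028, -1.0, -0.0], [0.0, 0.0, -1.0]]
ft_force: [-0.6, 0.6, -1.1]
grip_width: 0.0254
gripper_force: 40.8
```

Request:
servo_tool:
  steps:
    - {"tx":0,"ty":0,"tz":-0.05,"yaw":0,"claw":2}
    - {"tx":0,"ty":0,"tz":0,"yaw":0,"claw":2}
    - {"tx":0,"ty":0,"tz":0,"yaw":0,"claw":2}
    - {"tx":0,"ty":0,"tz":0,"yaw":0,"claw":2}

```text
time_s: 8.35
position: [0.6151, 0.0523, 0.095]
tool_rot: [[1.0, -0.028, 0.001], [-0.028, -1.0, -0.0], [0.001, 0.0, -1.0]]
ft_force: [-2.4, 1.1, 5.5]
grip_width: 0.0254
gripper_force: 41.4
```

Request:
servo_tool:
  steps:
    - {"tx":0,"ty":0.2,"tz":0,"yaw":0,"claw":2}
    - {"tx":0.01,"ty":0.3,"tz":0,"yaw":0,"claw":2}
    - {"tx":0.01,"ty":0.3,"tz":0,"yaw":0,"claw":2}
    - {"tx":0.01,"ty":0.3,"tz":0,"yaw":0,"claw":2}
    - {"tx":0,"ty":0.3,"tz":0,"yaw":0,"claw":2}
    - {"tx":0.01,"ty":0.3,"tz":0,"yaw":0,"claw":2}
    - {"tx":0.01,"ty":0.3,"tz":0,"yaw":0,"claw":2}
    - {"tx":0.01,"ty":0.3,"tz":0,"yaw":0,"claw":2}

```text
time_s: 9.15
position: [0.6163, 0.0749, 0.095]
tool_rot: [[1.0, -0.028, 0.002], [-0.028, -1.0, -0.001], [0.002, 0.001, -1.0]]
ft_force: [-0.1, -4.6, 5.8]
grip_width: 0.0256
gripper_force: 41.4
```

Request:
servo_tool:
  steps:
    - {"tx":0,"ty":0.3,"tz":0,"yaw":0,"claw":2}
    - {"tx":0.01,"ty":0.3,"tz":0,"yaw":0,"claw":2}
    - {"tx":0.01,"ty":0.3,"tz":0,"yaw":0,"claw":2}
    - {"tx":0.01,"ty":0.3,"tz":0,"yaw":0,"claw":2}
    - {"tx":0.01,"ty":0.3,"tz":0,"yaw":0,"claw":2}
    - {"tx":0.01,"ty":0.3,"tz":0,"yaw":0,"claw":2}
    - {"tx":0,"ty":0.3,"tz":0,"yaw":0,"claw":2}
    - {"tx":0,"ty":0,"tz":0,"yaw":0,"claw":2}

```text
time_s: 9.95
position: [0.6166, 0.0967, 0.0947]
tool_rot: [[1.0, -0.028, 0.002], [-0.028, -1.0, 0.0], [0.002, -0.0, -1.0]]
ft_force: [1.5, -0.8, 5.4]
grip_width: 0.0254
gripper_force: 41.4
```

Request:
servo_tool:
  steps:
    - {"tx":0,"ty":0.15,"tz":0,"yaw":0,"claw":2}
    - {"tx":0,"ty":0.15,"tz":0,"yaw":0,"claw":2}
    - {"tx":0.01,"ty":0.15,"tz":0,"yaw":0,"claw":2}
    - {"tx":0,"ty":0.1,"tz":0,"yaw":0,"claw":2}
    - {"tx":0,"ty":0,"tz":0,"yaw":0,"claw":2}

```text
time_s: 10.45
position: [0.6157, 0.1022, 0.0935]
tool_rot: [[1.0, -0.027, -0.002], [-0.027, -1.0, 0.001], [-0.002, -0.0, -1.0]]
ft_force: [0.5, 1.0, -1.8]
grip_width: 0.0255
gripper_force: 40.3
```

The force vanished and z fell: the tongue is over the notch. Now I lower it.

Request:
servo_tool:
  steps:
    - {"tx":0,"ty":0,"tz":-0.15,"yaw":0,"claw":2}
    - {"tx":0,"ty":0,"tz":-0.15,"yaw":0,"claw":2}
    - {"tx":0,"ty":0,"tz":-0.15,"yaw":0,"claw":2}
    - {"tx":0,"ty":0,"tz":0,"yaw":0,"claw":2}

```text
time_s: 10.85
position: [0.616, 0.1018, 0.0894]
tool_rot: [[1.0, -0.028, -0.001], [-0.028, -1.0, 0.0], [-0.001, -0.0, -1.0]]
ft_force: [0.0, -0.7, -2.5]
grip_width: 0.0255
gripper_force: 40.3
```

Request:
servo_tool:
  steps:
    - {"tx":0,"ty":0,"tz":-0.15,"yaw":0,"claw":2}
    - {"tx":0,"ty":0,"tz":-0.15,"yaw":0,"claw":2}
    - {"tx":0,"ty":0,"tz":-0.15,"yaw":0,"claw":2}
    - {"tx":0,"ty":0,"tz":-0.07,"yaw":0,"claw":2}
    - {"tx":0,"ty":0,"tz":0,"yaw":0,"claw":2}

```text
time_s: 11.35
position: [0.6161, 0.1018, 0.0844]
tool_rot: [[1.0, -0.028, -0.0], [-0.028, -1.0, 0.0], [-0.0, -0.0, -1.0]]
ft_force: [0.2, 0.2, -3.1]
grip_width: 0.0249
gripper_force: 40.3
```

Request:
servo_tool:
  steps:
    - {"tx":0,"ty":0,"tz":-0.08,"yaw":0,"claw":2}
    - {"tx":0,"ty":0,"tz":-0.06,"yaw":0,"claw":2}
    - {"tx":0,"ty":0,"tz":0,"yaw":0,"claw":2}

```text
time_s: 11.65
position: [0.6162, 0.1018, 0.0831]
tool_rot: [[1.0, -0.028, 0.0], [-0.028, -1.0, 0.0], [0.0, -0.0, -1.0]]
ft_force: [0.5, 0.8, -2.4]
grip_width: 0.025
gripper_force: 40.4
```

Request:
servo_tool:
  steps:
    - {"tx":0,"ty":0,"tz":-0.05,"yaw":0,"claw":2}
    - {"tx":0,"ty":0,"tz":0,"yaw":0,"claw":2}
    - {"tx":0,"ty":0,"tz":0,"yaw":0,"claw":2}

```text
time_s: 11.95
position: [0.6162, 0.1018, 0.083]
tool_rot: [[1.0, -0.028, 0.0], [-0.028, -1.0, 0.0], [0.0, -0.0, -1.0]]
ft_force: [-2.5, 0.2, 3.6]
grip_width: 0.0253
gripper_force: 41.0
```

Request:
servo_tool:
  steps:
    - {"tx":0,"ty":0,"tz":0.03,"yaw":0,"claw":5}
    - {"tx":0,"ty":0,"tz":0,"yaw":0,"claw":6}
    - {"tx":0,"ty":0,"tz":0,"yaw":0,"claw":6}
    - {"tx":0,"ty":0,"tz":0,"yaw":0,"claw":6}
    - {"tx":0,"ty":0,"tz":1.5,"yaw":0,"claw":6}
    - {"tx":0,"ty":0,"tz":3,"yaw":0,"claw":6}
    - {"tx":0,"ty":0,"tz":3,"yaw":0,"claw":6}
    - {"tx":0,"ty":-2,"tz":3,"yaw":0,"claw":3}
    - {"tx":-1,"ty":-4,"tz":3,"yaw":0,"claw":0}
    - {"tx":-1,"ty":-4,"tz":3,"yaw":0,"claw":0}
    - {"tx":-1,"ty":-4,"tz":3,"yaw":0,"claw":0}
    - {"tx":-1,"ty":-4,"tz":2,"yaw":0,"claw":0}
    - {"tx":-1,"ty":-2,"tz":0,"yaw":0,"claw":0}
    - {"tx":0,"ty":0,"tz":0,"yaw":0,"claw":0}
    - {"tx":0,"ty":0,"tz":0,"yaw":0,"claw":0}
    - {"tx":0,"ty":0,"tz":0,"yaw":0,"claw":0}

```text
time_s: 13.55
position: [0.567, -0.0949, 0.2958]
tool_rot: [[1.0, -0.027, -0.001], [-0.027, -1.0, 0.001], [-0.001, -0.001, -1.0]]
ft_force: [0.1, 0.2, 0.2]
grip_width: -0.0001
gripper_force: 0.0
```

```bash
python3 - <<'E'
from h import *
o=env.observe();print(o['position'],o['grip_width'])
p,W=grab('wrist','w3');z=W[...,2]
cv2.imwrite('pics/w3b.png',cv2.resize(p[:,:,::-1],(800,600)))
a=np.radians(-1.57);X=((W[...,0]-.6198)*np.cos(a)+(W[...,1]-.007)*np.sin(a))*1000;Y=(-(W[...,0]-.6198)*np.sin(a)+(W[...,1]-.007)*np.cos(a))*1000
m=(z>.033)&(z<.040)&(X>-60)&(X<-17)
q=m&(Y<0); r=cv2.minAreaRect(np.c_[X[q],Y[q]].astype('float32'));print('bar',r,q.sum(),np.median(z[q]),np.percentile(Y[q],[1,99]),np.percentile(X[q],[1,99]))
h=(z>.05)&(z<.066)&(Y>60)&(Y<130)&(abs(X)<60);print('head',h.sum(),np.median(z[h]),np.percentile(X[h],[1,99]),np.percentile(Y[h],[1,99]))
g=(z>.085)&(z<.105)&(Y>60)&(Y<130)&(abs(X)<40);print('grip',g.sum(),np.median(z[g]),np.percentile(X[g],[1,99]),np.percentile(Y[g],[1,99]))
E
```

```text
[ 0.56698097 -0.09485226  0.2957512 ] -0.00011033405991536552
bar ((-33.37390899658203, -129.69886779785156), (195.10711669921875, 26.843944549560547), 88.84191131591797) 2064 0.036329284595642414 [-225.00022826  -69.11582485] [-45.47544787 -21.81190939]
head 898 0.05812307720394297 [-37.59329894  18.03655759] [ 76.83030867 110.53135373]
grip 525 0.09375556661684592 [-17.63172668   5.33150835] [ 80.90468566 106.08714861]
```

View pics/w3b.png

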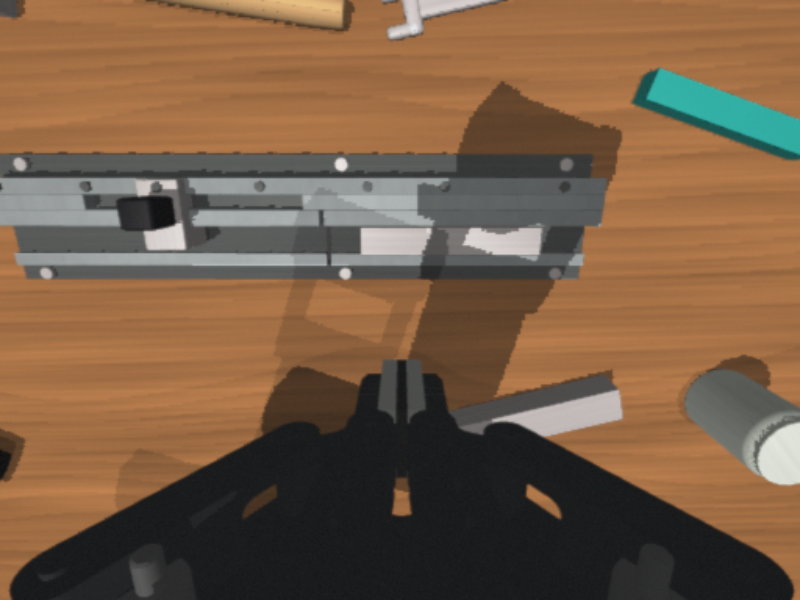

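The stop (155,215) is home, with its head top at 58 mm against 59 nominal. The bar (360–545, 240) lies at jig Y -227 to -67 and needs about 144 mm of travel. I'll drop the closed fingers behind its -y end.

Request:
servo_tool:
  steps:
    - {"tx":0.2,"ty":-3,"tz":-0.5,"yaw":0,"claw":0}
    - {"tx":0.2,"ty":-4,"tz":-1.5,"yaw":0,"claw":0}
    - {"tx":0.2,"ty":-4,"tz":-2,"yaw":0,"claw":0}
    - {"tx":0.2,"ty":-3,"tz":-3,"yaw":0,"claw":0}
    - {"tx":0.2,"ty":-1.4,"tz":-3,"yaw":0,"claw":0}
    - {"tx":0,"ty":0,"tz":-3,"yaw":0,"claw":0}
    - {"tx":0,"ty":0,"tz":-3,"yaw":0,"claw":0}
    - {"tx":0,"ty":0,"tz":-3,"yaw":0,"claw":0}
    - {"tx":0,"ty":0,"tz":-3,"yaw":0,"claw":0}
    - {"tx":0,"ty":0,"tz":-1.5,"yaw":0,"claw":0}
    - {"tx":0,"ty":0,"tz":-1,"yaw":0,"claw":0}
    - {"tx":0,"ty":0,"tz":-0.8,"yaw":0,"claw":0}
    - {"tx":0,"ty":0,"tz":0,"yaw":0,"claw":0}

```text
time_s: 14.9
position: [0.5768, -0.2494, 0.0426]
tool_rot: [[1.0, -0.027, -0.001], [-0.027, -1.0, 0.001], [-0.001, -0.001, -1.0]]
ft_force: [-0.5, -0.6, 0.1]
grip_width: -0.0
gripper_force: 0.0
```

Free. Now I approach along the jig's y at a gentle 20–30 mm/s.

Request:
servo_tool:
  steps:
    - {"tx":0.01,"ty":0.2,"tz":0,"yaw":0,"claw":0}
    - {"tx":0,"ty":0.2,"tz":0,"yaw":0,"claw":0}
    - {"tx":0.01,"ty":0.2,"tz":0,"yaw":0,"claw":0}
    - {"tx":0,"ty":0.2,"tz":0,"yaw":0,"claw":0}
    - {"tx":0.01,"ty":0.2,"tz":0,"yaw":0,"claw":0}
    - {"tx":0,"ty":0.2,"tz":0,"yaw":0,"claw":0}
    - {"tx":0.01,"ty":0.2,"tz":0,"yaw":0,"claw":0}
    - {"tx":0.01,"ty":0.2,"tz":0,"yaw":0,"claw":0}
    - {"tx":0,"ty":0.2,"tz":0,"yaw":0,"claw":0}
    - {"tx":0.01,"ty":0.2,"tz":0,"yaw":0,"claw":0}

```text
time_s: 15.9
position: [0.5774, -0.2303, 0.0432]
tool_rot: [[1.0, -0.028, 0.0], [-0.028, -1.0, -0.001], [0.0, 0.001, -1.0]]
ft_force: [-0.2, -4.0, -1.2]
grip_width: -0.0001
gripper_force: 1.8
```

Request:
servo_tool:
  steps:
    - {"tx":0.01,"ty":0.3,"tz":0,"yaw":0,"claw":0}
    - {"tx":0.01,"ty":0.4,"tz":0,"yaw":0,"claw":0}
    - {"tx":0.01,"ty":0.5,"tz":0,"yaw":0,"claw":0}
    - {"tx":0.01,"ty":0.5,"tz":0,"yaw":0,"claw":0}
    - {"tx":0.02,"ty":0.5,"tz":0,"yaw":0,"claw":0}
    - {"tx":0.01,"ty":0.5,"tz":0,"yaw":0,"claw":0}
    - {"tx":0.01,"ty":0.5,"tz":0,"yaw":0,"claw":0}
    - {"tx":0.02,"ty":0.5,"tz":0,"yaw":0,"claw":0}
    - {"tx":0.01,"ty":0.5,"tz":0,"yaw":0,"claw":0}
    - {"tx":0.01,"ty":0.5,"tz":0,"yaw":0,"claw":0}
    - {"tx":0.02,"ty":0.5,"tz":0,"yaw":0,"claw":0}
    - {"tx":0.01,"ty":0.5,"tz":0,"yaw":0,"claw":0}
    - {"tx":0.01,"ty":0.5,"tz":0,"yaw":0,"claw":0}
    - {"tx":0.02,"ty":0.5,"tz":0,"yaw":0,"claw":0}
    - {"tx":0.01,"ty":0.5,"tz":0,"yaw":0,"claw":0}
    - {"tx":0.01,"ty":0.5,"tz":0,"yaw":0,"claw":0}
    - {"tx":0.02,"ty":0.5,"tz":0,"yaw":0,"claw":0}
    - {"tx":0.01,"ty":0.5,"tz":0,"yaw":0,"claw":0}
    - {"tx":0.01,"ty":0.5,"tz":0,"yaw":0,"claw":0}
    - {"tx":0.01,"ty":0.3,"tz":0,"yaw":0,"claw":0}

```text
time_s: 17.9
position: [0.5798, -0.1343, 0.0432]
tool_rot: [[1.0, -0.027, -0.0], [-0.027, -1.0, 0.0], [-0.0, -0.0, -1.0]]
ft_force: [-0.4, -3.9, -0.8]
grip_width: 0.0001
gripper_force: 1.8
```

```bash
cat > m.py <<'E'
from h import *
import sys
o=env.observe();print(o['position'],o['ft_force'].round(1))
p,W=grab('wrist',sys.argv[1]);z=W[...,2]
a=np.radians(-1.57);X=((W[...,0]-.6198)*np.cos(a)+(W[...,1]-.007)*np.sin(a))*1000;Y=(-(W[...,0]-.6198)*np.sin(a)+(W[...,1]-.007)*np.cos(a))*1000
m=(z>.033)&(z<.041)&(X>-40)&(X<-22)&(Y<74)
print('bar end',m.sum(),np.percentile(Y[m],[1,50,99,100]).round(1) if m.any() else '')
h=(z>.052)&(z<.066)&(Y>60)&(Y<130)&(abs(X)<60);print('head',h.sum(),np.median(z[h]),np.percentile(Y[h],[0,1,99]).round(1))
E
python3 m.py w4
```

```text
[ 0.57983948 -0.13431812  0.04318067] [-0.4 -3.9 -0.8]
bar end 6956 [-151.2  -71.4   -9.7   -6.6]
  return _methods._mean(a, axis=axis, dtype=dtype,
  ret = ret.dtype.type(ret / rcount)
Traceback (most recent call last):
  File "m.py", line 8, in <module>
    h=(z>.052)&(z<.066)&(Y>60)&(Y<130)&(abs(X)<60);print('head',h.sum(),np.median(z[h]),np.percentile(Y[h],[0,1,99]).round(1))
                                                                                        ~~~~~~~~~~~~~^^^^^^^^^^^^^^^
IndexError: index -1 is out of bounds for axis 0 with size 0
```

Request:
servo_tool:
  steps:
    - {"tx":0.01,"ty":0.3,"tz":0,"yaw":0,"claw":0}
    - {"tx":0.01,"ty":0.4,"tz":0,"yaw":0,"claw":0}
    - {"tx":0.01,"ty":0.4,"tz":0,"yaw":0,"claw":0}
    - {"tx":0.01,"ty":0.4,"tz":0,"yaw":0,"claw":0}
    - {"tx":0.01,"ty":0.4,"tz":0,"yaw":0,"claw":0}
    - {"tx":0.01,"ty":0.4,"tz":0,"yaw":0,"claw":0}
    - {"tx":0.01,"ty":0.4,"tz":0,"yaw":0,"claw":0}
    - {"tx":0.01,"ty":0.2,"tz":0,"yaw":0,"claw":0}

```text
time_s: 18.75
position: [0.5806, -0.1054, 0.0432]
tool_rot: [[1.0, -0.027, -0.0], [-0.027, -1.0, 0.0], [-0.0, -0.0, -1.0]]
ft_force: [-0.3, -3.3, -1.2]
grip_width: 0.0004
gripper_force: 1.9
```

Request:
servo_tool:
  steps:
    - {"tx":0,"ty":0.15,"tz":0,"yaw":0,"claw":0}
    - {"tx":0.01,"ty":0.15,"tz":0,"yaw":0,"claw":0}
    - {"tx":0,"ty":0.15,"tz":0,"yaw":0,"claw":0}
    - {"tx":0.01,"ty":0.15,"tz":0,"yaw":0,"claw":0}
    - {"tx":0,"ty":0.1,"tz":0,"yaw":0,"claw":0}
    - {"tx":0,"ty":0.1,"tz":0,"yaw":0,"claw":0}

```text
time_s: 19.35
position: [0.5808, -0.0979, 0.0432]
tool_rot: [[1.0, -0.028, -0.0], [-0.028, -1.0, 0.0], [-0.0, -0.0, -1.0]]
ft_force: [-0.2, -3.1, -1.3]
grip_width: -0.0
gripper_force: 1.9
```

Request:
servo_tool:
  steps:
    - {"tx":0,"ty":0.08,"tz":0,"yaw":0,"claw":0}
    - {"tx":0,"ty":0.08,"tz":0,"yaw":0,"claw":0}
    - {"tx":0.01,"ty":0.08,"tz":0,"yaw":0,"claw":0}
    - {"tx":0,"ty":0.08,"tz":0,"yaw":0,"claw":0}

```text
time_s: 19.75
position: [0.581, -0.0946, 0.0432]
tool_rot: [[1.0, -0.028, -0.0], [-0.028, -1.0, 0.0], [-0.0, -0.0, -1.0]]
ft_force: [-0.3, -3.4, -0.1]
grip_width: -0.0
gripper_force: 1.9
```

Request:
servo_tool:
  steps:
    - {"tx":0,"ty":0.08,"tz":0,"yaw":0,"claw":0}
    - {"tx":0,"ty":0.08,"tz":0,"yaw":0,"claw":0}
    - {"tx":0.01,"ty":0.08,"tz":0,"yaw":0,"claw":0}

```text
time_s: 20.05
position: [0.581, -0.0922, 0.0431]
tool_rot: [[1.0, -0.028, -0.0], [-0.028, -1.0, -0.0], [-0.0, 0.0, -1.0]]
ft_force: [-0.7, -3.3, -0.2]
grip_width: 0.0001
gripper_force: 1.9
```

Request:
servo_tool:
  steps:
    - {"tx":0,"ty":0.08,"tz":0,"yaw":0,"claw":0}
    - {"tx":0,"ty":0.08,"tz":0,"yaw":0,"claw":0}
    - {"tx":0.01,"ty":0.08,"tz":0,"yaw":0,"claw":0}

```text
time_s: 20.35
position: [0.5811, -0.0898, 0.0432]
tool_rot: [[1.0, -0.028, -0.0], [-0.028, -1.0, -0.0], [-0.0, 0.0, -1.0]]
ft_force: [-1.1, -3.5, -0.2]
grip_width: 0.0002
gripper_force: 1.9
```

Request:
servo_tool:
  steps:
    - {"tx":0,"ty":0.07,"tz":0,"yaw":0,"claw":0}
    - {"tx":0,"ty":0.07,"tz":0,"yaw":0,"claw":0}
    - {"tx":0,"ty":0.07,"tz":0,"yaw":0,"claw":0}

```text
time_s: 20.65
position: [0.5812, -0.0877, 0.0432]
tool_rot: [[1.0, -0.028, 0.0], [-0.028, -1.0, 0.0], [0.0, -0.0, -1.0]]
ft_force: [-0.7, -4.2, -1.0]
grip_width: 0.0003
gripper_force: 1.9
```

Request:
servo_tool:
  steps:
    - {"tx":0,"ty":0.06,"tz":0,"yaw":0,"claw":0}
    - {"tx":0,"ty":0.06,"tz":0,"yaw":0,"claw":0}

```text
time_s: 20.85
position: [0.5812, -0.0867, 0.0432]
tool_rot: [[1.0, -0.028, 0.0], [-0.028, -1.0, -0.0], [0.0, 0.0, -1.0]]
ft_force: [0.2, -5.3, -0.7]
grip_width: 0.0004
gripper_force: 2.5
```

Request:
servo_tool:
  steps:
    - {"tx":0,"ty":0.05,"tz":0,"yaw":0,"claw":0}
    - {"tx":0,"ty":0.04,"tz":0,"yaw":0,"claw":0}

```text
time_s: 21.05
position: [0.5812, -0.0857, 0.0432]
tool_rot: [[1.0, -0.028, 0.0], [-0.028, -1.0, -0.0], [0.0, 0.0, -1.0]]
ft_force: [-0.4, -4.6, -1.3]
grip_width: -0.0003
gripper_force: 2.5
```

Request:
servo_tool:
  steps:
    - {"tx":0,"ty":0.05,"tz":0,"yaw":0,"claw":0}
    - {"tx":0,"ty":0.05,"tz":0,"yaw":0,"claw":0}
    - {"tx":0,"ty":0,"tz":0,"yaw":0,"claw":0}

```text
time_s: 21.35
position: [0.5812, -0.0847, 0.0432]
tool_rot: [[1.0, -0.028, 0.0], [-0.028, -1.0, -0.0], [0.0, 0.0, -1.0]]
ft_force: [-0.3, -4.7, -0.9]
grip_width: 0.0001
gripper_force: 2.5
```

Request:
servo_tool:
  steps:
    - {"tx":0,"ty":0.05,"tz":0,"yaw":0,"claw":0}
    - {"tx":0,"ty":0.04,"tz":0,"yaw":0,"claw":0}
    - {"tx":0,"ty":0,"tz":0,"yaw":0,"claw":0}

```text
time_s: 21.65
position: [0.5812, -0.0839, 0.0432]
tool_rot: [[1.0, -0.028, 0.0], [-0.028, -1.0, -0.0], [0.0, 0.0, -1.0]]
ft_force: [-0.3, -5.7, -1.3]
grip_width: -0.0001
gripper_force: 2.8
```

Request:
servo_tool:
  steps:
    - {"tx":0,"ty":0.05,"tz":0,"yaw":0,"claw":0}
    - {"tx":0,"ty":0,"tz":0,"yaw":0,"claw":0}
    - {"tx":0,"ty":0,"tz":0,"yaw":0,"claw":0}

```text
time_s: 21.95
position: [0.5812, -0.0837, 0.0432]
tool_rot: [[1.0, -0.028, 0.0], [-0.028, -1.0, -0.001], [0.0, 0.001, -1.0]]
ft_force: [0.3, -7.7, -1.3]
grip_width: -0.0001
gripper_force: 3.5
```

The force rises with no motion, so the bar is butted. Back off and look.

Request:
servo_tool:
  steps:
    - {"tx":0,"ty":-0.2,"tz":0,"yaw":0,"claw":0}
    - {"tx":-0.03,"ty":-1,"tz":0,"yaw":0,"claw":0}
    - {"tx":0,"ty":-0.5,"tz":1.5,"yaw":0,"claw":0}
    - {"tx":0,"ty":0,"tz":4,"yaw":0,"claw":0}
    - {"tx":0,"ty":0,"tz":4,"yaw":0,"claw":0}
    - {"tx":0,"ty":1,"tz":4,"yaw":0,"claw":0}
    - {"tx":0,"ty":3,"tz":4,"yaw":0,"claw":0}
    - {"tx":-1,"ty":3,"tz":4,"yaw":0,"claw":0}
    - {"tx":-2,"ty":3,"tz":2,"yaw":0,"claw":0}
    - {"tx":-2,"ty":3,"tz":0,"yaw":0,"claw":0}
    - {"tx":0,"ty":0,"tz":0,"yaw":0,"claw":0}
    - {"tx":0,"ty":0,"tz":0,"yaw":0,"claw":0}
    - {"tx":0,"ty":0,"tz":0,"yaw":0,"claw":0}

```text
time_s: 23.25
position: [0.5315, 0.0284, 0.277]
tool_rot: [[1.0, -0.028, -0.001], [-0.028, -1.0, 0.0], [-0.001, -0.0, -1.0]]
ft_force: [0.5, -0.8, -0.5]
grip_width: 0.0001
gripper_force: 0.0
```

```bash
python3 m.py w5; python3 - <<'E'
import cv2;b=cv2.imread('pics/w5.png');cv2.imwrite('pics/w5b.png',cv2.resize(b[:250],(800,390),interpolation=cv2.INTER_CUBIC))
E
```

```text
[0.53145643 0.0283622  0.27698471] [ 0.5 -0.8 -0.5]
bar end 1785 [-76.7  -2.3  72.5  74. ]
head 944 0.05828258200362971 [ 76.6  77.2 114.8]
```

View pics/w5b.png

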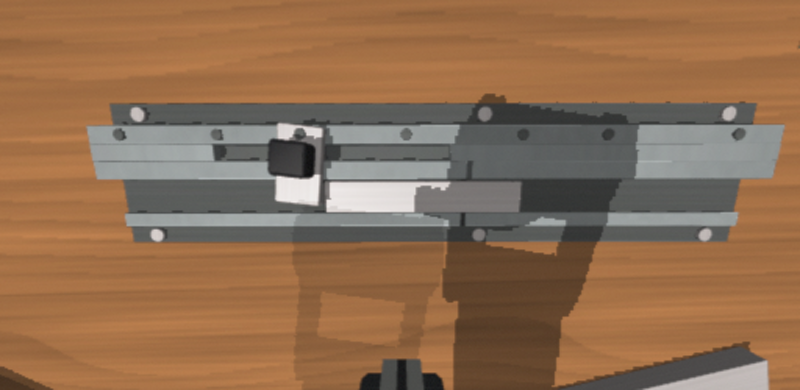

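```bash
python3 - <<'E'
from h import *
p,W=load('w5');z=W[...,2]
a=np.radians(-1.57);X=((W[...,0]-.6198)*np.cos(a)+(W[...,1]-.007)*np.sin(a))*1000;Y=(-(W[...,0]-.6198)*np.sin(a)+(W[...,1]-.007)*np.cos(a))*1000
for x in range(-46,20,5):
    b=(abs(X-x)<2.5)&(z>.031)&(z<.042)&(Y<90)&(Y>-120); h=(abs(X-x)<2.5)&(z>.054)&(z<.064)&(Y>60)&(Y<130)
    f=lambda m:np.percentile(Y[m],[0,2,98,100]).round(1) if m.any() else ''
    print(x,'bar',f(b),'head',f(h))
v,u=np.mgrid[:384,:512]
q=(X>-40)&(X<-28)&(Y>60)&(Y<84); 
i=np.argsort(Y[q]);print(np.c_[Y[q][i],z[q][i]*1000].round(1)[::3].tolist())
E
```

```text
-46 bar [-77.4 -74.9  77.4  80.1] head 
-41 bar [-78.8 -75.4  78.5  82.7] head [83.3 83.5 91.8 92. ]
-36 bar [-78.1 -75.4  79.7  82.8] head [ 82.2  83.1 114.4 115.8]
-31 bar [-77.7 -75.1  79.3  82.4] head [ 81.9  82.  115.3 115.7]
-26 bar [-78.7 -74.8  78.9  81.6] head [ 81.3  81.7 114.9 115.5]
-21 bar [-78.5 -75.4  77.5  80.2] head [ 81.2  81.6 114.6 114.8]
-16 bar [-36.9 -36.9  20.8  31.7] head [ 79.9  80.1 113.5 114.4]
-11 bar [-36.8 -36.8  37.6  44. ] head [79.5 79.5 84.2 84.2]
-6 bar [-36.8 -36.8  68.1  78.8] head [79.1 79.1 83.1 83.2]
-1 bar [-19.7 -19.7  73.6  78.7] head [78.3 78.4 82.8 82.9]
4 bar [-19.8 -19.7  71.7  76.7] head [77.6 77.6 87.9 88.6]
9 bar  head [ 77.   77.4 109.5 110.9]
14 bar  head [ 76.8  77.  110.3 110.8]
19 bar [49.3 49.3 49.3 49.3] head [ 79.1  80.7 110.  110.2]
[[60.1, 36.8], [60.2, 36.4], [60.3, 36.3], [60.5, 36.0], [61.4, 35.8], [61.6, 36.3], [61.8, 35.7], [62.7, 36.7], [63.0, 37.2], [63.1, 35.2], [63.9, 36.8], [64.1, 36.9], [64.3, 36.3], [65.2, 37.0], [65.4, 36.3], [65.5, 36.3], [65.6, 36.3], [66.5, 36.7], [66.6, 35.7], [66.9, 35.3], [67.7, 36.9], [67.9, 37.0], [67.9, 36.1], [68.9, 36.7], [69.2, 37.9], [69.3, 36.3], [69.7, 34.8], [70.4, 36.0], [70.5, 35.5], [70.6, 37.2], [71.6, 37.1], [71.8, 37.5], [71.9, 36.2], [72.7, 37.1], [73.0, 35.9], [73.2, 35.8], [74.0, 37.6], [74.3, 37.5], [74.5, 34.6], [74.7, 35.3], [75.6, 35.3], [75.7, 36.2], [75.8, 35.9], [76.6, 37.5], [76.9, 36.5], [77.0, 35.8], [77.8, 37.2], [78.1, 37.2], [78.3, 36.1], [78.7, 34.9], [79.3, 37.3], [79.5, 35.9], [79.8, 35.9], [80.4, 37.4], [80.7, 37.0], [80.9, 36.9], [81.5, 52.4], [81.7, 37.4], [81.8, 36.3], [82.0, 57.1], [82.1, 56.9], [82.2, 35.6], [82.2, 56.8], [82.3, 34.0], [82.4, 34.1], [82.5, 34.5], [82.6, 33.6], [82.8, 58.6], [82.9, 57.7], [83.1, 58.9], [83.3, 52.3], [83.4, 58.0], [83.6, 60.5]]
```

The picture shows the bar (326–520, 197) running right up to the stop (300,165), whose head is flush. The push left the stop turned about 6° in the slot's play, so the gap at the face centre is about 1.3 mm, inside the 2.5 mm limit. The robot is clear, so I hand in.

```bash
python3 -c "
from rig import env
print(env.close_job())"
```

```text
the job is handed in; nothing more can be done
None
```

The job is handed in, with no verdict returned: the stop sits home in the notch and let go, with the bar butted against it, but the push turned the stop about 6° in its slot, leaving an estimated 1.3 mm gap at the face centre (limit 2.5 mm).

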